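# Run the ripe mango up to the stop of the sugar reader

### The job

Check the ripe red mango on the fruit stall's sugar reader: first lay it in the empty cradle of the blue carriage, then push the carriage along its rail towards the white reader. The carriage is gummed up and has to be pushed firmly, but slowly and without a jolt, until it breaks free; keep it going gently until you feel it come up against the sprung stop hidden inside the reader, and leave it resting against that stop without ramming it home, the mango still in the cradle. Leave the green mangoes and everything else on the table where they are.

Things in the scene. Friction and masses are not known exactly. Their poses are not given: they have to be found in the camera images.
- mango_mid (a point): Centre of the ripe mango: red with an orange end, 96 mm long (x, either way round), 62 mm in diameter, 0.28 kg; the other two in the wooden tray are all green. It lies level on four rubber studs in one of the tray's three places, 120 mm apart, its length across the tray (about world x), its centre 35 mm above the tray's 10 mm board. Beside and under its middle is room for finger tips.
- cradle (a point): Where the mango's centre comes to lie in the cradle, four rubber studs on the blue carriage; 35 mm above the carriage's flat top, 87 mm above the table. y runs along the rail towards the reader, x across, z up. The mango lies with its length along y. Studs stand at y +-24, x +-15 mm; beside the middle is room for finger tips. The carriage's top is 84 mm wide. Moves with the carriage.
- push_tab (a point): Middle of the rear (-y) face of the carriage's upright orange push tab: 70 mm wide (x), 12 mm thick (y), 75 mm tall from the carriage's top to 127 mm above the table. This point is 89.5 mm above the table, 85 mm behind the cradle point. Push it here towards +y; the room behind it is free. Axes as the cradle's. Moves with the carriage.
- carriage: Blue carriage, 0.5 kg, sliding on the rail along its own +y only; origin below the cradle point. Its aluminium nose enters the opening under the reader. It starts stuck: within its first 15 mm it takes about 13 to 20 N to break free, then it slides with a steady drag of about 7.5 N and stays where it is left. 95 to 180 mm from its start it meets the hidden stop.
- rail: Grey rail base, 90 mm wide, y -230 to 300 mm, with the white reader (y 125 to 300 mm, 150 mm wide, 190 mm tall) on it; origin on the table. y runs along the rail to the reader. The cradle point starts at y = -130 mm. The stop inside is a sprung rubber block, its place unknown: the push rises by 3 N on meeting it, by 3.5 N more over 9 mm of give, then it is solid. It cannot push the carriage back.
- green_mango_a: A green mango in the tray, same size and shape as the ripe one; origin at its underside. Leave alone.
- green_mango_b: The other green mango in the tray, same size. Leave alone.
- label_roll: White paper label roll, 70 mm across, 30 mm tall, standing on the table; origin at its underside. Leave alone.
- spray_bottle: Clear bottle with a blue cap, 60 mm across, 170 mm tall; origin at its underside. Leave alone.
- coin_cup: Steel cup for change, 72 mm across, 85 mm tall; origin at its underside. Leave alone.
- brush: Hand brush lying on the table. Leave alone.
- price_sign: Small blank yellow price sign on a wooden foot, 100 mm wide, 83 mm tall; origin at its underside. Leave alone.
- ripe_mango: The ripe mango itself; origin at its underside, 31 mm below its centre.

How it is judged:
By the outcome, as a careful person would: the job done as asked, in the order asked, and still so for the second after the job is handed in, with the robot touching nothing.
It also fails if it takes over 72 s, if anything falls off the work surface, if the arm or the gripper's body presses on something with over 40 N, if the wrist force passes 120 N, or if a joint passes its speed limit or range.

### The arm

A 6-joint arm with a two-finger parallel gripper is mounted at the origin on the work surface. World frame = base frame: x ahead of the robot, y to its left, z up, the work surface at z = 0. Lengths are in m, angles in rad, forces in N, time in s.
With the tool pointing down it reaches from about 0.4 to 0.825 m from the base axis. Payload 7 kg.
Tool frame: the origin (TCP) lies between the finger pads; the fingertips stand 19 mm ahead of it and the grasp point (between the pads) is the TCP; z points along the fingers, y is the direction in which the jaws open and shut (so a half turn about z gives the same grasp; the last joint's range is limited). The gripper opens to 85 mm and grips with 20 to 120 N. Pads are 22 mm wide; open, the fingers measure 114 mm over their backs; the gripper's body (76 mm by 85 mm) begins 54 mm behind the grasp point. The pads swing forward as they close: fully open they stand 13 mm farther back than shut.
Start: joints at [1.563, 0.359, 0.012, 0, -1.224, -0.288], TCP at [0.197, 0.646, 0.25] pointing down, gripper open.
Joint ranges: [-3.07, 3.07], [-1.43, 2.12], [-1.02, 1.25], [-3.03, 1.67], [-3.05, -0], [-3.03, 3.03]. Speed limits (rad/s): [2.39, 2.39, 3.01, 3.14, 3.14, 3.14].

### API

Orientations are given as a rotation vector (axis times angle).
In Python, from bench import get_obs, grab_frame, sign_off gives the robot as it stands.
- The arm moves only by the tool move_arm, never from a script. Its argument "targets" is a list of rows, each an object of numbers: "x", "y", "z": the shift along the tool's x, y, z in m; "turn": the turn about the tool's z in degrees. In form: [{"x": .., "y": .., "z": .., "turn": ..}, ...]. A call has exactly 8 rows; each row is the pose to reach, as a shift and turn from the pose measured when the call began, along the tool's axes at that moment; what a row does not reach only later rows make up. A row lasts 1/12 s, in which the tool goes at most 41.7 mm and 7.16 degrees, less where a joint would pass 70% of its speed; a pose out of reach is approached as far as the arm can. A call with a gripper value outside its range is refused whole. "fingers" is the finger opening in m, from 0 to 0.0854, set as the call begins (left out, the last holds). The fingers move at their own pace and stop on an object; the grip force is fixed at half the most. Time passes only in rows, so rows that repeat a pose let the fingers close, or fill a call up. It gives the time, the measured TCP pose, the force and the opening at its end, in the units of the state.
- get_obs(): the state, without advancing time (a new reading comes with each control period).
- grab_frame(name): name is "scene" or "top" or "wrist"; returns a dict with "img" (420x560x3 uint8, red, green, blue), "z_map" (420x560 float32, m along the optical axis (not along the pixel's ray), 0 where there is no reading), "fx", "fy", "cx", "cy" (pixels), "camera_from_world" (4x4, takes a point from world to camera coordinates). Camera axes: x right, y down, z forward; pixel columns grow to the right and rows downward; lengths in m; the calibration is good to about 2 mm. A picture is of the moment at which its call begins.
- sign_off(): hands the job in, once; it reports no verdict.
The state is a dict: "time_s": time; "joints": joint angles; "qvel": joint speeds; "joint_torque": joint torques, N m; "tcp_pos": TCP position; "eef_rot": TCP orientation; "contact_force": force on the tool from outside, world axes, zero at the start; "wrist_torque": the same for the moment, N m; "finger_gap": finger opening in m.
Only numpy, scipy, OpenCV 4.12 (cv2) and the standard library are available. Lean on these libraries where they do the work, as an engineer would, in place of code of your own. Each camera call takes 0.05 s, during which the arm holds its last target.

## Working session

There is one attempt and no reset: what is moved stays moved. The work goes in short steps, Python scripts to look and compute and a tool call to move; the robot and the scene stay as the last step left them, time stands still between calls to the robot, and variables do not carry over. Pictures are saved under pics/ and viewed, and the job is handed in when it is done.

Besides the shell and the picture viewer there is one more tool, called after "Call:" by a JSON object that holds its "name" and its "arguments". move_arm: Moves the arm, as the interface text tells. Its arguments: {"type":"object","properties":{"targets":{"type":"array"},"fingers":{"type":"number"}},"required":["targets"]}

```bash
mkdir -p pics; ls; cat > h.py <<'E'
import numpy as np, cv2
from bench import get_obs, grab_frame, sign_off
def snap(n,f):
    d=grab_frame(n); cv2.imwrite('pics/'+f+'.png',d['img'][:,:,::-1]); np.savez('pics/'+f+'.npz',**d); return d
def world(d):
    z=d['z_map'].astype(float); v,u=np.mgrid[:z.shape[0],:z.shape[1]]
    P=np.stack([(u-d['cx'])/d['fx']*z,(v-d['cy'])/d['fy']*z,z,np.ones_like(z)],-1)
    W=P@np.linalg.inv(d['camera_from_world']).T
    W=W[...,:3]; W[z==0]=np.nan; return W
E
python3 - <<'E'
from h import *
print(get_obs())
for n in ['scene','top','wrist']: snap(n,n+'0')
E
```

```text
pics
{'time_s': 0.0, 'joints': array([ 1.56309743e+00,  3.59411709e-01,  1.10580697e-02, -3.45002073e-04,
       -1.22410926e+00, -2.88109657e-01]), 'qvel': array([ 0.0013962 , -0.00011008,  0.00094759, -0.00022659, -0.00017294,
        0.00021796]), 'joint_torque': array([-4.39258793e-05, -5.83326316e+01,  2.93422097e+01,  6.93661496e+00,
       -6.06568996e-03, -1.34450897e-05]), 'tcp_pos': array([0.19665847, 0.64524327, 0.24934819]), 'eef_rot': array([ 3.10558879e+00, -4.62895316e-01, -1.38622683e-04]), 'contact_force': array([-1.02665425,  0.21154271, -0.22773661]), 'wrist_torque': array([ 0.02494636, -0.0144188 , -0.00835387]), 'finger_gap': 0.08574993961688278}
```

View pics/scene0.png

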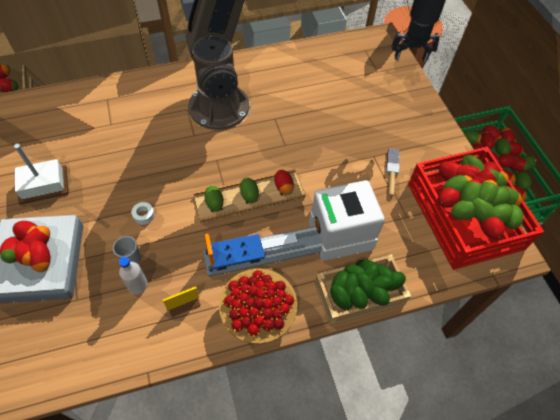

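View pics/top0.png

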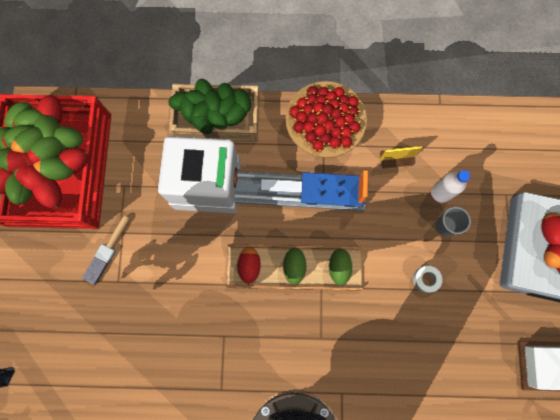

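View pics/wrist0.png

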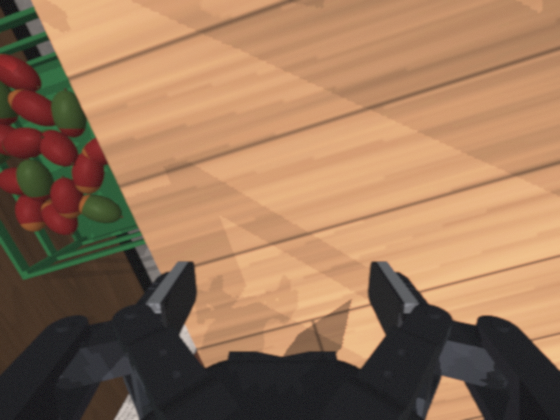

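The top view shows the ripe mango at (248,265), the carriage at (332,190), the tab at (364,186) and the reader at (198,175). Next I'll measure these.

```bash
cat > m.py <<'E'
from h import *
import sys
for n in sys.argv[1:]:
    d=dict(np.load('pics/'+n+'.npz')); W=world(d); h=cv2.cvtColor(d['img'],cv2.COLOR_RGB2HSV).astype(int)
    H,S,V=h[...,0],h[...,1],h[...,2]
    print(n,d['fx'], np.linalg.inv(d['camera_from_world'])[:3,3])
    reg=(W[...,0]>0.2)&(W[...,0]<0.8)&(np.abs(W[...,1])<0.4)
    def show(name,m):
        m=cv2.morphologyEx((m&reg).astype(np.uint8),cv2.MORPH_OPEN,np.ones((2,2)))
        k,l,st,c=cv2.connectedComponentsWithStats(m)
        for i in range(1,k):
            if st[i,4]<60: continue
            p=W[l==i]; r=cv2.minAreaRect(p[:,:2].astype(np.float32)*1000)
            print(name,c[i].round(),st[i,4],'mean',p.mean(0).round(4),'min',np.percentile(p,2,axis=0).round(3),'max',np.percentile(p,98,axis=0).round(3),'rect',np.round(r[0],1),np.round(r[1],1),round(r[2],1))
    show('blue',(H>100)&(H<125)&(S>150)&(V>60))
    show('bluetop',(H>100)&(H<125)&(S>150)&(V>60)&(abs(W[...,2]-.052)<.006))
    show('orange',(H>5)&(H<16)&(S>180)&(V>120)&(W[...,2]>.06)&(W[...,0]>.45))
    show('red',((H<12)|(H>172))&(S>160)&(V>50)&(W[...,2]>.02))
    show('white',(S<40)&(V>150)&(W[...,2]>.17))
    show('green',(H>25)&(H<70)&(S>100)&(W[...,2]>.03)&(W[...,0]<.52))
E
python3 m.py top0 scene0
```

```text
top0 462.9867039179529 [0.32751416 0.0349899  1.2618262 ]
blue [331. 190.] 1590 mean [nan nan nan] min [nan nan nan] max [nan nan nan] rect [nan nan] [0. 0.] 0.0
bluetop [331. 190.] 1543 mean [nan nan nan] min [nan nan nan] max [nan nan nan] rect [nan nan] [0. 0.] 0.0
orange [364. 188.] 180 mean [nan nan nan] min [nan nan nan] max [nan nan nan] rect [ 652.6 -170.1] [25.5 94. ] 63.2
red [328. 137.] 946 mean [nan nan nan] min [nan nan nan] max [nan nan nan] rect [nan nan] [0. 0.] 0.0
red [249. 267.] 570 mean [nan nan nan] min [nan nan nan] max [nan nan nan] rect [429.4 121.1] [74.8 46. ] 25.7
white [194. 168.] 3074 mean [nan nan nan] min [nan nan nan] max [nan nan nan] rect [686.2 251.6] [172.  205.4] 88.8
green [295. 267.] 642 mean [nan nan nan] min [nan nan nan] max [nan nan nan] rect [433.9   1.5] [86.9 45.7] 21.5
green [341. 268.] 640 mean [nan nan nan] min [nan nan nan] max [nan nan nan] rect [ 431.3 -118.6] [63.2 70.2] 43.4
scene0 484.46413695076114 [ 1.32341099 -0.18329823  1.37818187]
blue [238. 252.] 1178 mean [nan nan nan] min [nan nan nan] max [nan nan nan] rect [668.  -67.4] [ 80.9 193. ] 25.6
bluetop [238. 252.] 1076 mean [nan nan nan] min [nan nan nan] max [nan nan nan] rect [638.1 -76.4] [152.4 104. ] 87.2
red [283. 180.] 255 mean [nan nan nan] min [nan nan nan] max [nan nan nan] rect [432.1 136.8] [68.3 82. ] 17.6
red [250. 283.] 523 mean [nan nan nan] min [nan nan nan] max [nan nan nan] rect [777.1 -71.6] [ 48.5 125.9] 11.1
white [351. 207.] 1833 mean [nan nan nan] min [nan nan nan] max [nan nan nan] rect [656.2 329. ] [115.8 332.9] 37.6
green [250. 191.] 360 mean [nan nan nan] min [nan nan nan] max [nan nan nan] rect [441.   12.6] [58.9 88.3] 75.4
green [214. 199.] 365 mean [ 0.4528 -0.1093  0.0622] min [ 0.411 -0.135  0.012] max [ 0.484 -0.082  0.078] rect [ 440.1 -109.3] [55.5 92.4] 79.3
```

```bash
sed -i 's/p=W\[l==i\];/p=W[l==i]; p=p[~np.isnan(p).any(1)]; md=np.median(p,0); p=p[np.abs(p[:,2]-md[2])<.03];/' m.py
cat >> h.py <<'E'
def onplane(d,uv,z):
    uv=np.atleast_2d(np.asarray(uv,float)); T=np.linalg.inv(d['camera_from_world'])
    r=np.c_[(uv[:,0]-d['cx'])/d['fx'],(uv[:,1]-d['cy'])/d['fy'],np.ones(len(uv))]@T[:3,:3].T
    o=T[:3,3]; return o+r*((z-o[2])/r[:,2])[:,None]
def proj(d,p):
    p=np.atleast_2d(p); q=np.c_[p,np.ones(len(p))]@d['camera_from_world'].T
    return np.c_[q[:,0]/q[:,2]*d['fx']+d['cx'],q[:,1]/q[:,2]*d['fy']+d['cy']]
E
cat > p.py <<'E'
from h import *
import sys
for n in sys.argv[1:]:
    d=dict(np.load('pics/'+n+'.npz')); h=cv2.cvtColor(d['img'],cv2.COLOR_RGB2HSV).astype(int)
    H,S,V=h[...,0],h[...,1],h[...,2]
    def show(name,m,z):
        k,l,st,c=cv2.connectedComponentsWithStats(m.astype(np.uint8))
        for i in range(1,k):
            if st[i,4]<100: continue
            v,u=np.nonzero(l==i); p=onplane(d,np.c_[u,v],z)[:,:2]*1000
            c0=p.mean(0)
            if not(200<c0[0]<850 and abs(c0[1])<450): continue
            r=cv2.minAreaRect(p.astype(np.float32)); w=np.linalg.eigh(np.cov(p.T))[1][:,1]
            print(n,name,c[i].round(),'mean',c0.round(1),'rect',np.round(r[0],1),np.round(r[1],1),round(r[2],1),'axis deg from y',round(np.degrees(np.arctan(-w[0]/w[1])),1))
    show('blue',(H>100)&(H<125)&(S>150)&(V>60),.052)
    show('orange',(H>5)&(H<16)&(S>180)&(V>180),.127)
    show('red',((H<14)|(H>172))&(S>160)&(V>50),.048)
    show('green',(H>25)&(H<70)&(S>120)&(V<140),.048)
    show('white',(S<40)&(V>180),.19)
E
python3 m.py top0 scene0; python3 p.py top0 scene0
```

```text
top0 462.9867039179529 [0.32751416 0.0349899  1.2618262 ]
blue [331. 190.] 1590 mean [ 0.6401 -0.0882  0.0513] min [ 0.601 -0.159  0.044] max [ 0.68  -0.016  0.059] rect [641.4 -94.4] [161.9  82.1] 88.0
bluetop [331. 190.] 1543 mean [ 0.64   -0.0884  0.0513] min [ 0.601 -0.159  0.045] max [ 0.68  -0.016  0.058] rect [641.4 -94.4] [161.9  82.1] 88.0
orange [364. 188.] 180 mean [ 0.6324 -0.1635  0.1217] min [ 0.605 -0.17   0.099] max [ 0.667 -0.158  0.129] rect [ 637.4 -164.5] [11.3 65.2] 88.4
red [328. 137.] 946 mean [ 0.774  -0.0763  0.0937] min [ 0.745 -0.146  0.071] max [ 0.797 -0.001  0.108] rect [768.7 -75.4] [ 61.3 173.5] 1.8
red [249. 267.] 570 mean [0.4269 0.1238 0.0662] min [0.39  0.1   0.047] max [0.461 0.149 0.076] rect [425.1 124.3] [75.9 51.3] 1.6
white [194. 168.] 3074 mean [0.6524 0.2561 0.1884] min [0.586 0.169 0.178] max [0.724 0.333 0.194] rect [654.9 252.5] [169.8 146.1] 87.3
green [295. 267.] 642 mean [0.4316 0.0062 0.0659] min [ 0.39  -0.018  0.049] max [0.474 0.031 0.076] rect [431.6   5.1] [92.9 52.5] 1.1
green [341. 268.] 640 mean [ 0.4323 -0.1115  0.0659] min 
[... 2365 characters left out ...]
82. 179.] mean [424.3 129.3] rect [425.2 129.4] [79.5 58.9] 1.0 axis deg from y 73.8
scene0 red [257. 303.] mean [825.5 -66.4] rect [822.5 -61. ] [192.8 196.1] 3.0 axis deg from y -26.0
scene0 green [249. 190.] mean [437.5   9.2] rect [436.6   8.7] [99.3 57.1] 0.2 axis deg from y 87.8
scene0 green [213. 199.] mean [ 440.3 -111.1] rect [ 439.  -112.5] [59.2 91.6] 77.1 axis deg from y -88.6
scene0 white [352. 207.] mean [670.5 263.1] rect [659.8 255.3] [169.1 143.9] 87.9 axis deg from y 17.2
scene0 white [142. 211.] mean [ 521.7 -324. ] rect [ 521.4 -325.6] [55.9 55.7] 38.4 axis deg from y -22.9
scene0 white [273. 240.] mean [715.3  11.3] rect [715.5  15.1] [75.1 34.3] 87.1 axis deg from y 0.2
```

```bash
cat >> h.py <<'E'
from scipy.spatial.transform import Rotation as R
def goal(x,y,z,yaw):
    o=get_obs(); M=R.from_rotvec(o['eef_rot']).as_matrix(); p=M.T@(np.array([x,y,z])-o['tcp_pos'])
    cur=np.degrees(np.arctan2(M[1,0],M[0,0])); t=-(yaw-cur); t=(t+180)%360-180
    print('t',o['time_s'],'tcp',o['tcp_pos'].round(4),'yaw',round(cur,2),'zaxis',M[:,2].round(3),'F',o['contact_force'].round(1),'gap',round(o['finger_gap'],4),'q',o['joints'].round(2))
    print('shift mm',(p*1000).round(1),'turn',round(t,2))
E
python3 - <<'E'
from h import *
goal(.434,.128,.25,0)
d=dict(np.load('pics/wrist0.npz')); T=np.linalg.inv(d['camera_from_world']); print(T.round(3), d['fx'])
E
```

```text
t 0.15 tcp [0.1967 0.6454 0.2496] yaw -16.95 zaxis [-0.    -0.001 -1.   ] F [ 0.5 -0.5  0.8] gap 0.0855 q [ 1.56  0.36  0.01 -0.   -1.22 -0.29]
shift mm [3.779e+02 4.257e+02 2.000e-01] turn -16.95
[[-0.292 -0.915 -0.277  0.267]
 [-0.956  0.28   0.083  0.623]
 [ 0.002  0.289 -0.957  0.374]
 [ 0.     0.     0.     1.   ]] 293.82847840556855
```

Call:
{"name": "move_arm", "arguments": {"targets": [{"x":0.024,"y":0.027,"z":0,"turn":-1},{"x":0.048,"y":0.053,"z":0,"turn":-2},{"x":0.072,"y":0.08,"z":0,"turn":-4},{"x":0.096,"y":0.107,"z":0,"turn":-6},{"x":0.12,"y":0.134,"z":0,"turn":-8},{"x":0.144,"y":0.16,"z":0,"turn":-10},{"x":0.167,"y":0.187,"z":0,"turn":-12},{"x":0.189,"y":0.213,"z":0,"turn":-14}], "fingers": 0.085}}

```text
time_s: 0.82
tcp_pos: [0.3157, 0.3846, 0.2498]
eef_rot: [3.139, -0.078, -0.001]
contact_force: [1.7, 0.7, 0.6]
finger_gap: 0.085
```

```bash
python3 - <<'E'
from h import *
goal(.434,.128,.23,0)
E
```

```text
t 0.8167 tcp [0.3157 0.3846 0.2498] yaw -2.85 zaxis [-0.    -0.001 -1.   ] F [1.7 0.7 0.6] gap 0.085 q [ 1.28  0.06 -0.37  0.   -1.14  0.24]
shift mm [130.9 250.3  20.1] turn -2.85
```

Call:
{"name": "move_arm", "arguments": {"targets": [{"x":0.016,"y":0.031,"z":0.002,"turn":-0.5},{"x":0.033,"y":0.063,"z":0.005,"turn":-1},{"x":0.05,"y":0.094,"z":0.008,"turn":-1.5},{"x":0.066,"y":0.125,"z":0.01,"turn":-2},{"x":0.083,"y":0.157,"z":0.013,"turn":-2.5},{"x":0.1,"y":0.188,"z":0.015,"turn":-2.85},{"x":0.116,"y":0.22,"z":0.018,"turn":-2.85},{"x":0.131,"y":0.25,"z":0.02,"turn":-2.85}]}}

```text
time_s: 1.48
tcp_pos: [0.4343, 0.1264, 0.23]
eef_rot: [3.14, 0.0, -0.0]
contact_force: [0.2, 0.5, -0.7]
finger_gap: 0.0853
```

```bash
python3 - <<'E'
from h import *
snap('wrist','w1')
goal(.434,.128,.045,0)
E
python3 p.py w1;python3 m.py w1
```

```text
t 1.5333 tcp [0.4351 0.1227 0.2294] yaw -0.09 zaxis [-0.001 -0.003 -1.   ] F [ 1.3 -3.2 -0.9] gap 0.0849 q [ 0.71  0.   -0.49  0.   -1.09  0.85]
shift mm [ -0.8  -5.8 184.4] turn -0.09
w1 blue [507.   4.] mean [607.7 -74.8] rect [606.5 -66.1] [  8.4 111.5] 0.0 axis deg from y -1.2
w1 red [280. 190.] mean [437.3 127. ] rect [435.2 127.3] [95.4 57.8] 1.4 axis deg from y -89.8
w1 green [502. 182.] mean [ 445.5 -108.4] rect [ 440.1 -112.4] [70.4 72. ] 26.9 axis deg from y 47.9
w1 green [380. 179.] mean [448.9  21.8] rect [439.2  23. ] [32.7 78.8] 70.0 axis deg from y 66.8
w1 green [415. 189.] mean [438.3 -17. ] rect [433.2 -17.8] [57.3 12.3] 8.3 axis deg from y -81.2
w1 white [130.  25.] mean [553.2 199.9] rect [554.8 204.7] [114.4  19.4] 87.7 axis deg from y -4.7
w1 white [358.   9.] mean [559.9  88.3] rect [559.5  93.8] [ 8.4 74.9] 0.0 axis deg from y -0.1
w1 white [480.  19.] mean [556.   28.7] rect [556.3  30.3] [31.3  4.8] 87.8 axis deg from y 0.2
w1 293.82847840556855 [0.50774117 0.12564137 0.35466156]
blue [507.   4.] 938 mean [ 0.6074 -0.075   0.0522] min [ 0.604 -0.118  0.046] max [ 0.611 -0.018  0.055] rect [607.4 -66.9] [108.4   7.7] 89.8
bluetop [507.   4.] 935 mean [ 0.6074 -0.075   0.0522] min [ 0.604 -0.118  0.046] max [ 0.611 -0.018  0.055] rect [607.4 -66.9] [108.4   7.7] 89.8
red [281. 197.] 3031 mean [0.4351 0.1259 0.069 ] min [0.397 0.1   0.055] max [0.464 0.151 0.076] rect [426.5 126. ] [57.3 78.8] 87.0
white [408. 308.] 81 mean [0.4434 0.0799 0.2634] min [0.441 0.078 0.261] max [0.446 0.083 0.269] rect [443.8  79.6] [7.1 4.3] 23.0
green [507. 190.] 4748 mean [ 0.4417 -0.1011  0.0647] min [ 0.399 -0.128  0.045] max [ 0.48  -0.082  0.076] rect [ 437.8 -107.3] [59.5 88.9] 69.0
green [394. 191.] 3989 mean [0.4416 0.0135 0.0672] min [ 0.398 -0.014  0.053] max [0.479 0.036 0.076] rect [435.7  10. ] [57.8 93.9] 77.8
```

View pics/w1.png

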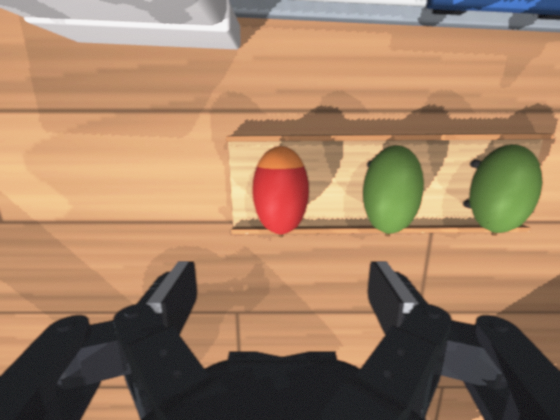

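The mango's silhouette is centred at pixel (280,190), which puts it at about (0.4355, 0.127) with its length along world x. I'll descend on it.

Call:
{"name": "move_arm", "arguments": {"targets": [{"x":0,"y":-0.002,"z":0.01,"turn":0},{"x":0.0005,"y":-0.004,"z":0.028,"turn":0},{"x":0.0005,"y":-0.004,"z":0.048,"turn":0},{"x":0.0005,"y":-0.004,"z":0.068,"turn":0},{"x":0.0005,"y":-0.004,"z":0.088,"turn":0},{"x":0.0005,"y":-0.004,"z":0.104,"turn":0},{"x":0.0005,"y":-0.004,"z":0.112,"turn":0},{"x":0.0005,"y":-0.004,"z":0.114,"turn":0}]}}

```text
time_s: 2.2
tcp_pos: [0.4343, 0.1263, 0.1137]
eef_rot: [3.137, -0.002, -0.006]
contact_force: [-0.6, 0.6, -0.2]
finger_gap: 0.0852
```

```bash
python3 - <<'E'
from h import *
snap('wrist','w2')
goal(.4355,.127,.045,0)
E
python3 p.py w2
```

```text
t 2.25 tcp [0.4348 0.1265 0.1144] yaw -0.05 zaxis [-0.003 -0.004 -1.   ] F [ 0.1 -0.1 -0.2] gap 0.0852 q [ 0.72  0.14 -0.64  0.   -0.8   0.85]
shift mm [ 0.9 -0.8 69.4] turn -0.05
w2 red [279. 226.] mean [437.8 126.9] rect [434.9 127.4] [97.8 58.8] 2.2 axis deg from y -89.5
w2 green [450. 214.] mean [446.3  10.8] rect [439.3   6.4] [65.3 68.1] 17.3 axis deg from y 26.7
w2 white [87.  1.] mean [524.3 152.9] rect [524.2 153.4] [0.2 8. ] 0.0 axis deg from y -1.5
w2 white [199.   4.] mean [523.9 137.3] rect [523.9 137.7] [0.8 3.9] 0.0 axis deg from y 1.9
```

View pics/w2.png

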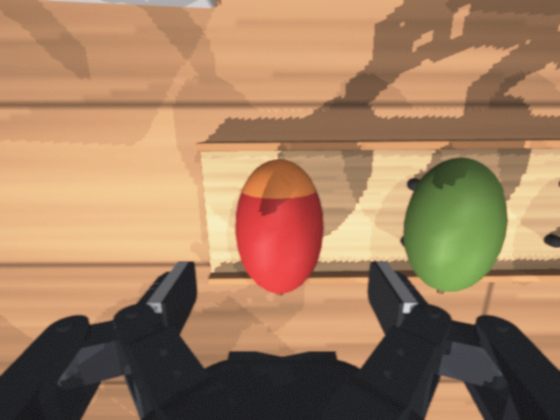

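The mango at (279,226) sits midway between the finger tips at (180,265) and (385,265). I'll go on down.

Call:
{"name": "move_arm", "arguments": {"targets": [{"x":0.001,"y":-0.001,"z":0.01,"turn":0},{"x":0.001,"y":-0.001,"z":0.024,"turn":0},{"x":0.001,"y":-0.001,"z":0.038,"turn":0},{"x":0.001,"y":-0.001,"z":0.052,"turn":0},{"x":0.001,"y":-0.001,"z":0.062,"turn":0},{"x":0.001,"y":-0.001,"z":0.067,"turn":0},{"x":0.001,"y":-0.001,"z":0.069,"turn":0},{"x":0.001,"y":-0.001,"z":0.069,"turn":0}]}}

```text
time_s: 2.92
tcp_pos: [0.4358, 0.1276, 0.0457]
eef_rot: [3.137, -0.001, -0.004]
contact_force: [0.4, 0.6, 0.2]
finger_gap: 0.0852
```

Call:
{"name": "move_arm", "arguments": {"targets": [{"x":0,"y":0,"z":0,"turn":0},{"x":0,"y":0,"z":0,"turn":0},{"x":0,"y":0,"z":0,"turn":0},{"x":0,"y":0,"z":0,"turn":0},{"x":0,"y":0,"z":0,"turn":0},{"x":0,"y":0,"z":0,"turn":0},{"x":0,"y":0,"z":0,"turn":0},{"x":0,"y":0,"z":0,"turn":0}], "fingers": 0.04}}

```text
time_s: 3.58
tcp_pos: [0.4366, 0.1285, 0.0471]
eef_rot: [3.139, 0.0, -0.001]
contact_force: [-4.4, 1.6, 10.6]
finger_gap: 0.0598
```

```bash
python3 - <<'E'
from h import *
snap('wrist','w3')
goal(.4355,.127,.20,0)
E
```

```text
t 3.6333 tcp [0.4366 0.1285 0.0471] yaw 0.0 zaxis [-0.001 -0.002 -1.   ] F [-3.9  1.8 10.4] gap 0.0597 q [ 0.72  0.25 -0.71  0.   -0.61  0.85]
shift mm [  -1.2    1.8 -152.9] turn 0.0
```

View pics/w3.png

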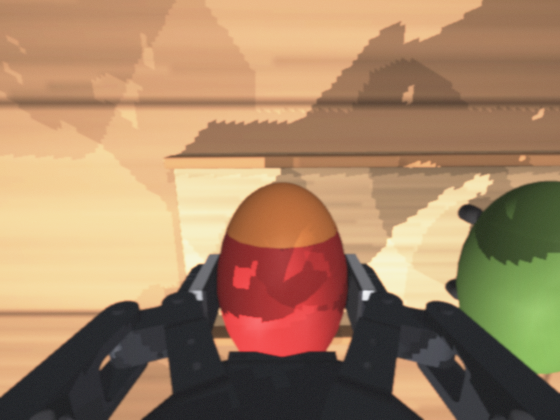

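The mango is between the pads at (282,270), but the gap is only 59.7 mm. With +10 N in z, the pads seem to sit above its equator. I'll check where its ends are before lifting.

```bash
python3 - <<'E'
from h import *
d=dict(np.load('pics/w3.npz'))
print(onplane(d,[[282,182],[280,278],[215,278],[348,278]],.047).round(4))
# ellipsoid silhouette tip for centre xc
cam=np.linalg.inv(d['camera_from_world'])[:3,3]
for zc in(.043,.045):
  for xc in (.432,.434,.436,.438,.440):
    t=np.linspace(0,2*np.pi,400); P=np.c_[xc+.048*np.cos(t),np.full(400,.128),zc+.031*np.sin(t)]
    print(zc,xc,proj(d,P)[:,1].min().round(1))
W=world(d); m=(abs(W[...,1]-.128)<.004)&(W[...,2]>.04)&(W[...,2]<.09)
v,u=np.nonzero(m); 
for r in range(183,345,12): print(r,np.nanmedian(W[r][m[r]],0).round(4) if m[r].any() else None)
E
```

```text
[[0.4851 0.1275 0.047 ]
 [0.4386 0.1284 0.047 ]
 [0.4387 0.1594 0.047 ]
 [0.4386 0.096  0.047 ]]
0.043 0.432 190.3
0.043 0.434 186.1
0.043 0.436 181.8
0.043 0.438 177.5
0.043 0.44 173.1
0.045 0.432 191.3
0.045 0.434 187.0
0.045 0.436 182.7
0.045 0.438 178.3
0.045 0.44 173.9
183 [0.4844 0.1281 0.0459]
195 [0.4815 0.1281 0.0558]
207 [0.4779 0.1281 0.0608]
219 [0.4742 0.1279 0.0645]
231 [0.4702 0.1279 0.0671]
243 [0.4664 0.1279 0.0696]
255 [0.462  0.1279 0.0709]
267 [0.4579 0.1279 0.0726]
279 [0.4535 0.1279 0.0737]
291 [0.449  0.1279 0.0748]
303 [0.4443 0.1279 0.0755]
315 [0.4394 0.1279 0.0761]
327 [0.4336 0.128  0.0756]
339 [0.4277 0.1282 0.0753]
```

Call:
{"name": "move_arm", "arguments": {"targets": [{"x":0,"y":0,"z":0,"turn":0},{"x":0,"y":0,"z":0,"turn":0},{"x":0,"y":0,"z":0,"turn":0},{"x":0,"y":0,"z":0,"turn":0},{"x":0,"y":0,"z":0.002,"turn":0},{"x":0,"y":0.0005,"z":0.004,"turn":0},{"x":0,"y":0.0005,"z":0.006,"turn":0},{"x":0,"y":0.0005,"z":0.007,"turn":0}], "fingers": 0.085}}

```text
time_s: 4.3
tcp_pos: [0.4364, 0.1277, 0.0396]
eef_rot: [3.139, -0.0, -0.002]
contact_force: [-0.8, -0.2, 0.6]
finger_gap: 0.0847
```

Call:
{"name": "move_arm", "arguments": {"targets": [{"x":0,"y":0,"z":0,"turn":0},{"x":0,"y":0,"z":0,"turn":0},{"x":0,"y":0,"z":0,"turn":0},{"x":0,"y":0,"z":0,"turn":0},{"x":0,"y":0,"z":0,"turn":0},{"x":0,"y":0,"z":0,"turn":0},{"x":0,"y":0,"z":0,"turn":0},{"x":0,"y":0,"z":0,"turn":0}], "fingers": 0.04}}

```text
time_s: 4.97
tcp_pos: [0.4365, 0.1278, 0.0398]
eef_rot: [3.139, 0.0, -0.001]
contact_force: [-0.7, -1.2, 5.4]
finger_gap: 0.0597
```

```bash
python3 - <<'E'
from h import *
goal(.4355,.127,.20,0)
E
```

```text
t 4.9667 tcp [0.4365 0.1278 0.0398] yaw 0.0 zaxis [-0.001 -0.003 -1.   ] F [-0.7 -1.2  5.4] gap 0.0597 q [ 0.72  0.26 -0.72  0.   -0.59  0.85]
shift mm [  -1.2    1.2 -160.2] turn 0.0
```

Call:
{"name": "move_arm", "arguments": {"targets": [{"x":0,"y":0,"z":-0.003,"turn":0},{"x":0,"y":0,"z":-0.01,"turn":0},{"x":0,"y":0,"z":-0.02,"turn":0},{"x":0,"y":0,"z":-0.035,"turn":0},{"x":0,"y":0,"z":-0.052,"turn":0},{"x":0,"y":0,"z":-0.07,"turn":0},{"x":0,"y":0,"z":-0.09,"turn":0},{"x":0,"y":0,"z":-0.11,"turn":0}]}}

```text
time_s: 5.63
tcp_pos: [0.436, 0.1278, 0.1508]
eef_rot: [3.139, -0.0, -0.003]
contact_force: [1.1, 0.3, -2.6]
finger_gap: 0.06
```

```bash
python3 - <<'E'
from h import *
d=snap('wrist','w4')
goal(.6,-.0,.22,-90)
goal(.6,-.0,.22,90)
W=world(d); o=get_obs(); y0=o['tcp_pos'][1]
for r in range(170,345,15):
    m=(abs(W[r,:,1]-y0)<.003)&(W[r,:,2]>.12)
    print(r,(np.nanmedian(W[r][m],0)-o['tcp_pos']).round(4) if m.any() else None)
E
```

```text
t 5.6833 tcp [0.438  0.1289 0.1546] yaw 0.05 zaxis [ 0.003 -0.    -1.   ] F [2.1 0.7 2.2] gap 0.0594 q [ 0.72  0.08 -0.59  0.   -0.89  0.85]
shift mm [162.1 129.1 -64.8] turn 90.05
t 5.6833 tcp [0.438  0.1289 0.1546] yaw 0.05 zaxis [ 0.003 -0.    -1.   ] F [2.1 0.7 2.2] gap 0.0594 q [ 0.72  0.08 -0.59  0.   -0.89  0.85]
shift mm [162.1 129.1 -64.8] turn -89.95
170 None
185 [ 0.0479 -0.0002  0.0088]
200 [ 0.044  -0.0001  0.0168]
215 [0.0397 0.0001 0.0214]
230 [0.0354 0.     0.0248]
245 [0.0307 0.0001 0.027 ]
260 [0.0258 0.     0.0288]
275 [0.0208 0.0001 0.0301]
290 [0.0156 0.0001 0.0312]
305 [0.0101 0.0001 0.032 ]
320 [0.0042 0.0001 0.0324]
335 [-0.0023  0.      0.0322]
```

View pics/w4.png

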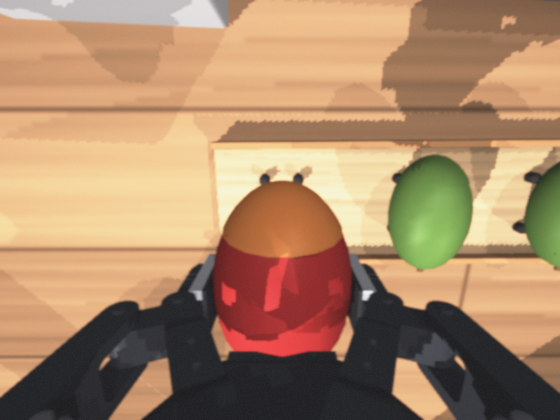

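Lifted cleanly, and the greens have not moved. The mango at (282,265) has its centre about 5 mm above the TCP. I'll carry it towards the carriage while turning it.

Call:
{"name": "move_arm", "arguments": {"targets": [{"x":0.005,"y":0.005,"z":-0.015,"turn":4},{"x":0.02,"y":0.018,"z":-0.03,"turn":9},{"x":0.038,"y":0.035,"z":-0.045,"turn":15},{"x":0.058,"y":0.053,"z":-0.056,"turn":21},{"x":0.078,"y":0.072,"z":-0.064,"turn":27},{"x":0.098,"y":0.091,"z":-0.068,"turn":33},{"x":0.118,"y":0.11,"z":-0.07,"turn":39},{"x":0.138,"y":0.129,"z":-0.07,"turn":45}]}}

```text
time_s: 6.35
tcp_pos: [0.5766, -0.001, 0.2258]
eef_rot: [-2.898, 1.208, -0.005]
contact_force: [-0.8, 0.4, -2.5]
finger_gap: 0.0595
```

```bash
python3 - <<'E'
from h import *
goal(.643,-.088,.22,-92.1)
E
```

```text
t 6.35 tcp [ 0.5766 -0.001   0.2258] yaw -45.25 zaxis [ 0.004  0.    -1.   ] F [-0.8  0.4 -2.5] gap 0.0595 q [ 0.34  0.21 -0.25  0.   -1.1   0.44]
shift mm [108.5  14.1   6. ] turn 46.85
```

Call:
{"name": "move_arm", "arguments": {"targets": [{"x":0.017,"y":0.002,"z":0.001,"turn":6},{"x":0.034,"y":0.004,"z":0.002,"turn":12},{"x":0.051,"y":0.006,"z":0.003,"turn":19},{"x":0.068,"y":0.009,"z":0.004,"turn":26},{"x":0.084,"y":0.011,"z":0.005,"turn":33},{"x":0.097,"y":0.013,"z":0.006,"turn":40},{"x":0.106,"y":0.014,"z":0.006,"turn":45},{"x":0.1085,"y":0.014,"z":0.006,"turn":46.85}]}}

```text
time_s: 7.02
tcp_pos: [0.6432, -0.0891, 0.2191]
eef_rot: [-2.172, 2.268, -0.002]
contact_force: [-0.5, 0.5, -2.7]
finger_gap: 0.0597
```

```bash
python3 - <<'E'
from h import *
d=snap('wrist','w5')
goal(.643,-.088,.082,-92.1)
snap('top','t5')
E
python3 p.py w5
```

```text
t 7.0667 tcp [ 0.6431 -0.0889  0.2191] yaw -92.44 zaxis [ 0.002  0.    -1.   ] F [ 1.  -0.5 -2.2] gap 0.0593 q [ 0.16  0.34 -0.09  0.   -1.14 -0.21]
shift mm [ -0.8   0.5 137.1] turn -0.34
w5 blue [270. 149.] mean [ 653.3 -138.6] rect [ 645.2 -125.3] [63.9 78.9] 87.7 axis deg from y -67.3
w5 blue [287. 169.] mean [ 637.  -118.2] rect [ 636.9 -118.3] [11.9 13.8] 34.8 axis deg from y 30.5
w5 red [234. 119.] mean [ 686.3 -168.4] rect [ 685.1 -169.5] [13.7 11.5] 87.5 axis deg from y 20.4
w5 red [282. 274.] mean [647.4   3.5] rect [648.4   4.2] [155.3 218.1] 1.3 axis deg from y -1.8
w5 white [316. 103.] mean [ 622.7 -171.8] rect [ 623.4 -171.5] [4.2 6.5] 87.5 axis deg from y 61.6
w5 white [472. 212.] mean [ 538.3 -112.1] rect [ 538.4 -112. ] [ 2.9 14.4] 3.1 axis deg from y 2.9
w5 white [ 18. 322.] mean [807.8 -52.3] rect [804.2 -53. ] [41.6 28.4] 72.0 axis deg from y -0.5
```

View pics/w5.png

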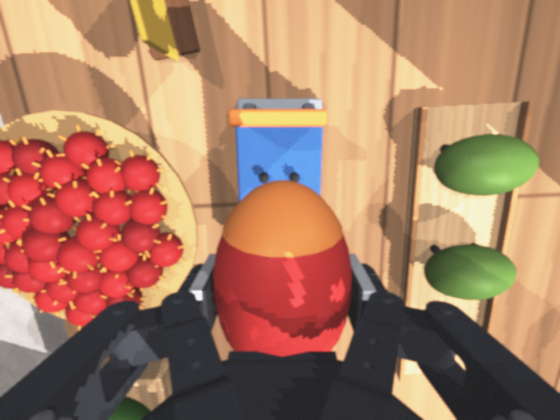

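```bash
python3 - <<'E'
from h import *
d=dict(np.load('pics/w5.npz'))
print('tabtop',onplane(d,[[229.5,109.5],[327.5,109.5],[229.5,125],[327.5,125]],.127).round(4))
print('edges',onplane(d,[[238,140],[322.5,140],[238,185],[322.5,185]],.052).round(4))
for z in(.052,.060,.065): print('studs',onplane(d,[[264,177.5],[295,177.5]],z).round(4))
im=d['img'][:,:,::-1][90:210,210:345]; cv2.imwrite('pics/w5c.png',cv2.resize(im,None,fx=4.5,fy=4.5,interpolation=cv2.INTER_NEAREST))
t=dict(np.load('pics/top0.npz')); im=t['img'][:,:,::-1][160:220,290:380]; cv2.imwrite('pics/t0c.png',cv2.resize(im,None,fx=8,fy=8,interpolation=cv2.INTER_NEAREST))
E
```

```text
tabtop [[ 0.6761 -0.1734  0.127 ]
 [ 0.6078 -0.1704  0.127 ]
 [ 0.6771 -0.1631  0.127 ]
 [ 0.6077 -0.16    0.127 ]]
edges [[ 0.6832 -0.1486  0.052 ]
 [ 0.6016 -0.145   0.052 ]
 [ 0.6871 -0.1044  0.052 ]
 [ 0.6017 -0.1007  0.052 ]]
studs [[ 0.6603 -0.1109  0.052 ]
 [ 0.6293 -0.1096  0.052 ]]
studs [[ 0.6598 -0.1124  0.06  ]
 [ 0.6295 -0.1111  0.06  ]]
studs [[ 0.6594 -0.1133  0.065 ]
 [ 0.6297 -0.112   0.065 ]]
```

View pics/w5c.png

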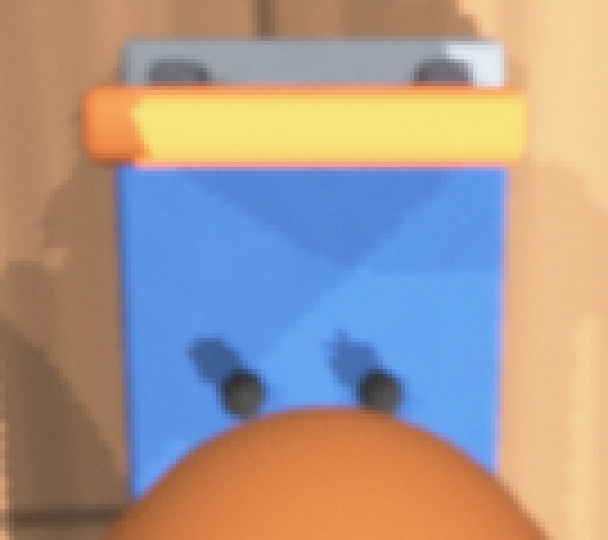

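View pics/t0c.png

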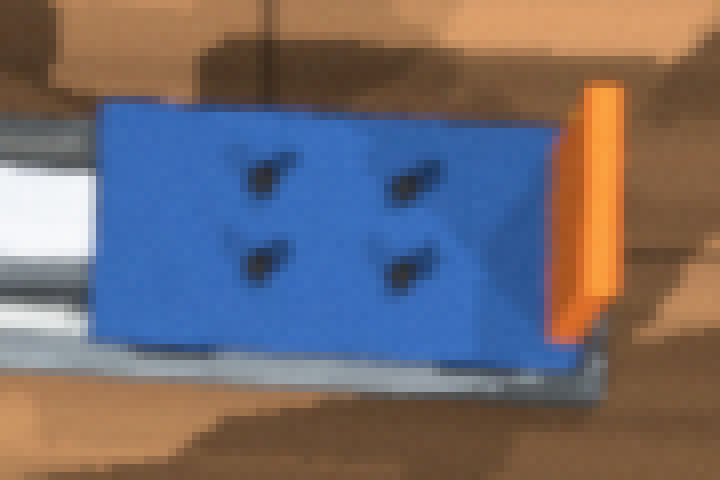

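Rear studs are at pixels (263.8,177.8) and (294.5,177.5), and the tab's rear top edge is at v≈109. Both put the cradle near (0.6453,-0.0875) with a rail yaw of about -2.3°. I'll lower the mango.

```bash
python3 - <<'E'
from h import *
t=dict(np.load('pics/top0.npz')); p=onplane(t,[[322.9,182.5],[340.6,183.1],[322.4,193.2],[340.1,194]],.06); print(p.round(4),p.mean(0))
goal(.6453,-.088,.1,-92.3)
E
```

```text
[[ 0.658  -0.0657  0.06  ]
 [ 0.6574 -0.1131  0.06  ]
 [ 0.6284 -0.0644  0.06  ]
 [ 0.6273 -0.1117  0.06  ]] [ 0.64278845 -0.08872728  0.06      ]
t 7.1167 tcp [ 0.6428 -0.0884  0.2193] yaw -92.18 zaxis [ 0.002  0.001 -1.   ] F [ 0.6 -0.9 -2.3] gap 0.0598 q [ 0.16  0.33 -0.1  -0.   -1.14 -0.2 ]
shift mm [ -0.4  -2.2 119.3] turn 0.12
```

Call:
{"name": "move_arm", "arguments": {"targets": [{"x":0,"y":-0.001,"z":0.01,"turn":0},{"x":-0.0005,"y":-0.0022,"z":0.028,"turn":0},{"x":-0.0005,"y":-0.0022,"z":0.048,"turn":0},{"x":-0.0005,"y":-0.0022,"z":0.068,"turn":0},{"x":-0.0005,"y":-0.0022,"z":0.086,"turn":0},{"x":-0.0005,"y":-0.0022,"z":0.1,"turn":0},{"x":-0.0005,"y":-0.0022,"z":0.109,"turn":0},{"x":-0.0005,"y":-0.0022,"z":0.113,"turn":0}]}}

```text
time_s: 7.78
tcp_pos: [0.6441, -0.0876, 0.1042]
eef_rot: [2.18, -2.262, -0.001]
contact_force: [-0.5, 0.2, -2.9]
finger_gap: 0.0594
```

```bash
python3 - <<'E'
from h import *
snap('wrist','w6')
goal(.6453,-.088,.082,-92.3)
snap('scene','s6')
E
```

```text
t 7.8333 tcp [ 0.6443 -0.0876  0.1044] yaw -92.14 zaxis [-0.  0. -1.] F [-0.1  0.7 -3.4] gap 0.0595 q [ 0.16  0.44 -0.22 -0.   -0.91 -0.2 ]
shift mm [ 0.3 -1.  22.4] turn 0.16
```

View pics/w6.png

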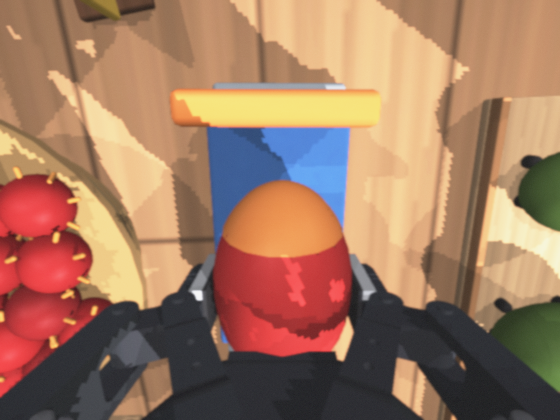

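The mango at (282,265) lines up with the carriage, whose edges are at u=209 and 349. I'll lower it gently onto the studs.

Call:
{"name": "move_arm", "arguments": {"targets": [{"x":0,"y":-0.0005,"z":0.004,"turn":0},{"x":0.0003,"y":-0.001,"z":0.008,"turn":0},{"x":0.0003,"y":-0.001,"z":0.012,"turn":0},{"x":0.0003,"y":-0.001,"z":0.015,"turn":0},{"x":0.0003,"y":-0.001,"z":0.0175,"turn":0},{"x":0.0003,"y":-0.001,"z":0.019,"turn":0},{"x":0.0003,"y":-0.001,"z":0.02,"turn":0},{"x":0.0003,"y":-0.001,"z":0.02,"turn":0}]}}

```text
time_s: 8.55
tcp_pos: [0.6458, -0.0881, 0.0853]
eef_rot: [-2.179, 2.262, -0.0]
contact_force: [-0.3, -0.1, -1.9]
finger_gap: 0.0596
```

Call:
{"name": "move_arm", "arguments": {"targets": [{"x":0,"y":0,"z":0.001,"turn":0},{"x":0,"y":0,"z":0.0015,"turn":0},{"x":0,"y":0,"z":0.002,"turn":0},{"x":0,"y":0,"z":0.0025,"turn":0},{"x":0,"y":0,"z":0.003,"turn":0},{"x":0,"y":0,"z":0.003,"turn":0},{"x":0,"y":0,"z":0.003,"turn":0},{"x":0,"y":0,"z":0.003,"turn":0}]}}

```text
time_s: 9.22
tcp_pos: [0.6461, -0.088, 0.0825]
eef_rot: [-2.179, 2.262, -0.001]
contact_force: [0.8, 0.1, -1.9]
finger_gap: 0.0599
```

Call:
{"name": "move_arm", "arguments": {"targets": [{"x":0,"y":0,"z":0.0005,"turn":0},{"x":0,"y":0,"z":0.001,"turn":0},{"x":0,"y":0,"z":0.0015,"turn":0},{"x":0,"y":0,"z":0.002,"turn":0},{"x":0,"y":0,"z":0.002,"turn":0},{"x":0,"y":0,"z":0.002,"turn":0},{"x":0,"y":0,"z":0.002,"turn":0},{"x":0,"y":0,"z":0.002,"turn":0}]}}

```text
time_s: 9.88
tcp_pos: [0.6465, -0.0879, 0.0818]
eef_rot: [-2.179, 2.261, -0.002]
contact_force: [-2.7, 2.2, 8.1]
finger_gap: 0.0597
```

```bash
python3 - <<'E'
from h import *
for i in range(4):
    d=grab_frame('wrist'); print(get_obs()['contact_force'].round(1))
d=snap('wrist','w7'); W=world(d); o=get_obs()
for r in range(180,345,20):
    m=(abs(W[r,:,0]-o['tcp_pos'][0])<.004)&(W[r,:,2]>.07)
    print(r,np.nanmedian(W[r][m],0).round(4) if m.any() else None)
goal(.6453,-.088,.2,-92.3)
E
```

```text
[-2.4  1.7  7.5]
[-2.9  2.1  7.2]
[-2.1  1.9  7.6]
[-1.6  2.9  6.8]
180 [ 0.6443 -0.1395  0.0868]
200 [ 0.6465 -0.1352  0.1027]
220 [ 0.6464 -0.1295  0.1084]
240 [ 0.6467 -0.1233  0.1118]
260 [ 0.6465 -0.117   0.1145]
280 [ 0.6466 -0.1103  0.1164]
300 [ 0.6464 -0.1031  0.1176]
320 [ 0.6465 -0.095   0.1177]
340 [ 0.6465 -0.0861  0.1172]
t 10.1333 tcp [ 0.6465 -0.0879  0.0818] yaw -92.12 zaxis [ 0.003  0.    -1.   ] F [-3.1  2.   7.4] gap 0.0598 q [ 0.16  0.46 -0.24  0.   -0.86 -0.2 ]
shift mm [ 1.000e-01  9.000e-01 -1.182e+02] turn 0.18
```

View pics/w7.png

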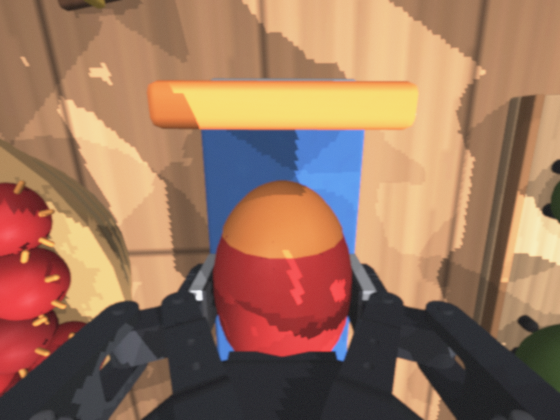

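The mango rests on the studs: its top is at 0.118 m as expected, and Fz rose to about +8 N. I'll release it and retreat.

Call:
{"name": "move_arm", "arguments": {"targets": [{"x":0,"y":0,"z":0,"turn":0},{"x":0,"y":0,"z":0,"turn":0},{"x":0,"y":0,"z":0,"turn":0},{"x":0,"y":0,"z":0,"turn":0},{"x":0,"y":0,"z":0,"turn":0},{"x":0,"y":0,"z":0,"turn":0},{"x":0,"y":0,"z":0,"turn":0},{"x":0,"y":0,"z":-0.002,"turn":0}], "fingers": 0.085}}

```text
time_s: 10.8
tcp_pos: [0.6462, -0.0879, 0.0834]
eef_rot: [-2.179, 2.261, -0.002]
contact_force: [0.6, -0.0, -0.7]
finger_gap: 0.085
```

```bash
python3 - <<'E'
from h import *
d=snap('wrist','w8')
goal(.6453,-.088,.2,-92.3)
E
```

```text
t 10.85 tcp [ 0.6466 -0.0879  0.0841] yaw -92.11 zaxis [ 0.003  0.    -1.   ] F [0.1 0.1 0.8] gap 0.0852 q [ 0.16  0.46 -0.24  0.   -0.87 -0.2 ]
shift mm [ 1.000e-01  1.000e+00 -1.159e+02] turn 0.19
```

View pics/w8.png

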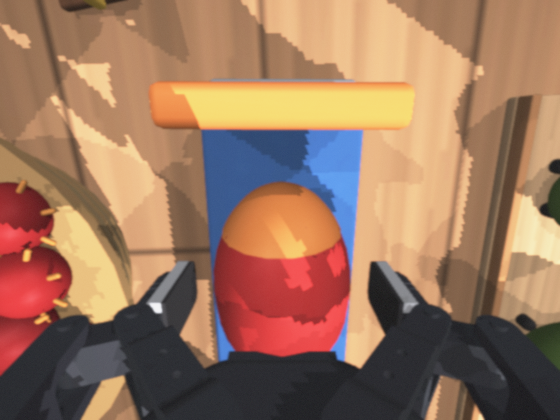

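The fingers are clear and the mango stayed put at (282,270). I'll rise and go behind the tab, closing the fingers on the way.

Call:
{"name": "move_arm", "arguments": {"targets": [{"x":0,"y":0,"z":-0.008,"turn":0},{"x":0,"y":0,"z":-0.02,"turn":0},{"x":0,"y":0,"z":-0.036,"turn":0},{"x":0,"y":0,"z":-0.054,"turn":0},{"x":0,"y":0,"z":-0.072,"turn":0},{"x":0,"y":0,"z":-0.09,"turn":0},{"x":0,"y":0,"z":-0.105,"turn":0},{"x":0,"y":0,"z":-0.112,"turn":0}]}}

```text
time_s: 11.52
tcp_pos: [0.6475, -0.0881, 0.2001]
eef_rot: [-2.177, 2.258, -0.008]
contact_force: [0.9, -0.4, 1.1]
finger_gap: 0.0849
```

```bash
python3 - <<'E'
from h import *
d=snap('wrist','w9')
goal(.6400,-.225,.2,-92.3)
W=world(d)
E
python3 p.py w9
```

```text
t 11.5667 tcp [ 0.6477 -0.0881  0.2004] yaw -92.09 zaxis [ 0.008  0.    -1.   ] F [1.2 0.2 1.7] gap 0.085 q [ 0.16  0.35 -0.11  0.   -1.1  -0.2 ]
shift mm [137.1   2.7   0.3] turn 0.21
w9 blue [308. 148.] mean [ 622.3 -138.7] rect [ 612.3 -126.1] [42.1 95.1] 28.9 axis deg from y 32.1
w9 blue [281. 258.] mean [651.4 -29.1] rect [648.7 -42.1] [64.1 79.6] 87.1 axis deg from y 83.2
w9 red [247. 115.] mean [ 676.7 -169.2] rect [ 674.1 -169.9] [14.5 34.1] 87.9 axis deg from y 79.1
w9 red [282. 211.] mean [648.3 -77.8] rect [645.6 -78. ] [109.9  69. ] 86.1 axis deg from y 1.9
w9 white [313. 313.] mean [631.6 -63.6] rect [631.7 -62.5] [46.5  7.4] 87.7 axis deg from y -2.3
w9 white [284. 316.] mean [647.4 -62.6] rect [647.4 -61. ] [49.4 15.7] 87.7 axis deg from y -2.1
w9 white [ 15. 326.] mean [794.6 -60.7] rect [792.7 -61.5] [28.3 19.3] 72.3 axis deg from y -1.0
```

View pics/w9.png

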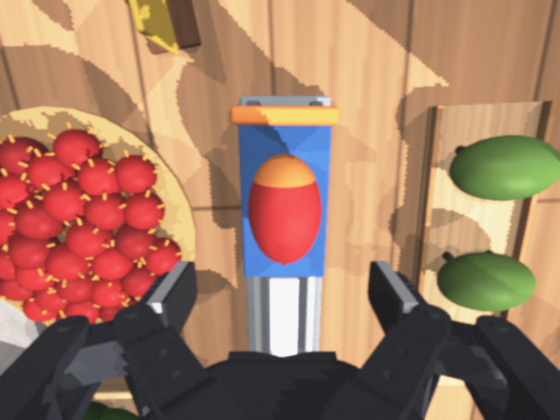

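The mango lies centred on the carriage, at (284,210) against carriage edges of 240–330. I'll move behind the tab.

Call:
{"name": "move_arm", "arguments": {"targets": [{"x":0.008,"y":0,"z":0,"turn":0.2},{"x":0.026,"y":0.001,"z":0,"turn":0.2},{"x":0.048,"y":0.002,"z":0,"turn":0.2},{"x":0.072,"y":0.003,"z":0,"turn":0.2},{"x":0.096,"y":0.003,"z":0,"turn":0.2},{"x":0.118,"y":0.003,"z":0,"turn":0.2},{"x":0.132,"y":0.003,"z":0,"turn":0.2},{"x":0.137,"y":0.003,"z":0,"turn":0.2}], "fingers": 0.0}}

```text
time_s: 12.23
tcp_pos: [0.6389, -0.2272, 0.1993]
eef_rot: [-2.171, 2.264, -0.007]
contact_force: [0.6, -0.0, 0.5]
finger_gap: -0.0002
```

```bash
python3 - <<'E'
from h import *
d=snap('wrist','w10'); snap('scene','s10'); snap('top','t10')
goal(.6400,-.225,.088,-92.3)
E
python3 p.py t10 | egrep 'orange|blue|red'
```

```text
t 12.3833 tcp [ 0.6395 -0.2249  0.1997] yaw -92.34 zaxis [ 0.007  0.001 -1.   ] F [-0.1 -0.1 -1.3] gap -0.0001 q [-0.05  0.39 -0.06 -0.   -1.12  0.01]
shift mm [  0.2   0.3 111.7] turn -0.04
```

View pics/t10.png

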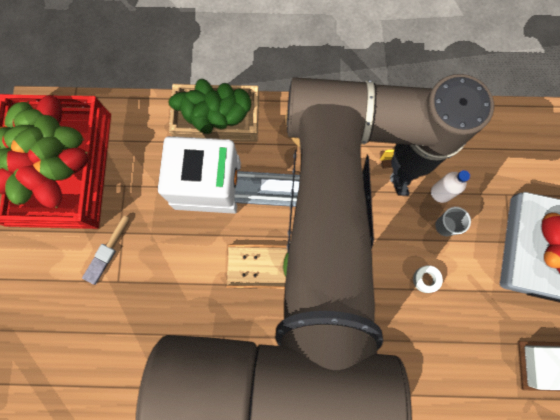

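View pics/s10.png

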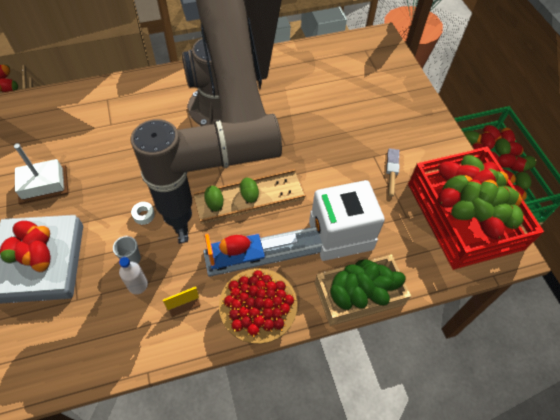

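View pics/w10.png

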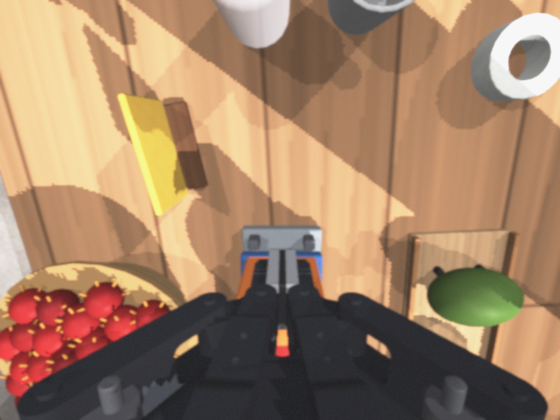

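The scene view shows the mango in the cradle at (236,245), with the closed gripper behind the tab. In the wrist view the fingers (u=283) line up with the tab's middle (u≈282). I'll lower to push height.

Call:
{"name": "move_arm", "arguments": {"targets": [{"x":0,"y":0,"z":0.01,"turn":0},{"x":0,"y":0,"z":0.026,"turn":0},{"x":0,"y":0,"z":0.044,"turn":0},{"x":0,"y":0,"z":0.062,"turn":0},{"x":0,"y":0,"z":0.08,"turn":0},{"x":0,"y":0,"z":0.097,"turn":0},{"x":0,"y":0,"z":0.108,"turn":0},{"x":0,"y":0,"z":0.112,"turn":0}]}}

```text
time_s: 13.05
tcp_pos: [0.6391, -0.2237, 0.0851]
eef_rot: [-2.174, 2.263, -0.003]
contact_force: [-0.9, -0.1, 0.9]
finger_gap: 0.0001
```

Call:
{"name": "move_arm", "arguments": {"targets": [{"x":-0.002,"y":0,"z":0,"turn":0},{"x":-0.006,"y":0,"z":0,"turn":0},{"x":-0.011,"y":0,"z":0,"turn":0},{"x":-0.016,"y":0,"z":0,"turn":0},{"x":-0.021,"y":0,"z":0,"turn":0},{"x":-0.025,"y":0,"z":0,"turn":0},{"x":-0.028,"y":0,"z":0,"turn":0},{"x":-0.03,"y":0,"z":0,"turn":0}]}}

```text
time_s: 13.72
tcp_pos: [0.6405, -0.1932, 0.0855]
eef_rot: [-2.174, 2.262, -0.004]
contact_force: [0.1, 0.1, -0.1]
finger_gap: -0.0002
```

```bash
python3 - <<'E'
from h import *
snap('wrist','w11')
goal(.6415,-.185,.088,-92.3)
E
```

```text
t 13.7667 tcp [ 0.6405 -0.193   0.0854] yaw -92.27 zaxis [ 0.004  0.001 -1.   ] F [-0.5 -0.3 -0.8] gap -0.0001 q [-0.    0.48 -0.2  -0.   -0.89 -0.04]
shift mm [-8.1 -0.7 -2.6] turn 0.03
```

View pics/w11.png

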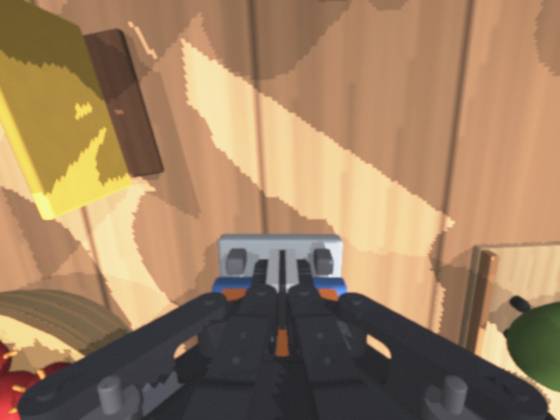

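Call:
{"name": "move_arm", "arguments": {"targets": [{"x":-0.001,"y":0,"z":-0.001,"turn":0},{"x":-0.002,"y":-0.0003,"z":-0.002,"turn":0},{"x":-0.003,"y":-0.0006,"z":-0.0025,"turn":0},{"x":-0.004,"y":-0.0006,"z":-0.0025,"turn":0},{"x":-0.005,"y":-0.0006,"z":-0.0025,"turn":0},{"x":-0.006,"y":-0.0006,"z":-0.0025,"turn":0},{"x":-0.007,"y":-0.0006,"z":-0.0025,"turn":0},{"x":-0.008,"y":-0.0006,"z":-0.0025,"turn":0}]}}

```text
time_s: 14.43
tcp_pos: [0.6413, -0.1851, 0.0878]
eef_rot: [-2.175, 2.262, -0.003]
contact_force: [-0.0, -4.4, 0.3]
finger_gap: 0.0001
```

Contact, at about 4 N. I'll ramp up slowly.

Call:
{"name": "move_arm", "arguments": {"targets": [{"x":-0.0007,"y":0,"z":0,"turn":0},{"x":-0.001,"y":0,"z":0,"turn":0},{"x":-0.0012,"y":0,"z":0,"turn":0},{"x":-0.0014,"y":0,"z":0,"turn":0},{"x":-0.0016,"y":0,"z":0,"turn":0},{"x":-0.0018,"y":0,"z":0,"turn":0},{"x":-0.002,"y":0,"z":0,"turn":0},{"x":-0.0022,"y":0,"z":0,"turn":0}]}}

```text
time_s: 15.1
tcp_pos: [0.6413, -0.1842, 0.0879]
eef_rot: [-2.175, 2.263, -0.005]
contact_force: [0.9, -8.3, -0.7]
finger_gap: 0.0
```

Call:
{"name": "move_arm", "arguments": {"targets": [{"x":-0.0014,"y":0,"z":0,"turn":0},{"x":-0.0016,"y":0,"z":0,"turn":0},{"x":-0.0018,"y":0,"z":0,"turn":0},{"x":-0.002,"y":0,"z":0,"turn":0},{"x":-0.0022,"y":0,"z":0,"turn":0},{"x":-0.0024,"y":0,"z":0,"turn":0},{"x":-0.0026,"y":0,"z":0,"turn":0},{"x":-0.0028,"y":0,"z":0,"turn":0}]}}

```text
time_s: 15.77
tcp_pos: [0.6414, -0.1828, 0.0879]
eef_rot: [-2.175, 2.265, -0.006]
contact_force: [-0.8, -7.3, -0.1]
finger_gap: -0.0002
```

Call:
{"name": "move_arm", "arguments": {"targets": [{"x":-0.0014,"y":0,"z":0,"turn":0},{"x":-0.0017,"y":0,"z":0,"turn":0},{"x":-0.002,"y":0,"z":0,"turn":0},{"x":-0.0023,"y":0,"z":0,"turn":0},{"x":-0.0026,"y":0,"z":0,"turn":0},{"x":-0.0029,"y":0,"z":0,"turn":0},{"x":-0.0032,"y":0,"z":0,"turn":0},{"x":-0.0035,"y":0,"z":0,"turn":0}]}}

```text
time_s: 16.43
tcp_pos: [0.6414, -0.1813, 0.0879]
eef_rot: [-2.176, 2.266, -0.008]
contact_force: [0.9, -11.6, -2.1]
finger_gap: -0.0001
```

Call:
{"name": "move_arm", "arguments": {"targets": [{"x":-0.0021,"y":0,"z":0,"turn":0},{"x":-0.0024,"y":0,"z":0,"turn":0},{"x":-0.0027,"y":0,"z":0,"turn":0},{"x":-0.003,"y":0,"z":0,"turn":0},{"x":-0.0033,"y":0,"z":0,"turn":0},{"x":-0.0036,"y":0,"z":0,"turn":0},{"x":-0.0039,"y":0,"z":0,"turn":0},{"x":-0.0042,"y":0,"z":0,"turn":0}]}}

```text
time_s: 17.1
tcp_pos: [0.6414, -0.1804, 0.088]
eef_rot: [2.173, -2.265, 0.011]
contact_force: [1.8, -17.6, -2.7]
finger_gap: 0.0001
```

```bash
python3 - <<'E'
from h import *
snap('wrist','w12')
goal(.6415,-.185,.088,-92.3)
E
```

```text
t 17.15 tcp [ 0.6414 -0.1804  0.088 ] yaw -92.37 zaxis [ 0.003 -0.007 -1.   ] F [  1.6 -19.   -3.3] gap -0.0002 q [ 0.02  0.48 -0.21  0.01 -0.88 -0.07]
shift mm [ 4.6 -0.3  0. ] turn -0.07
```

View pics/w12.png

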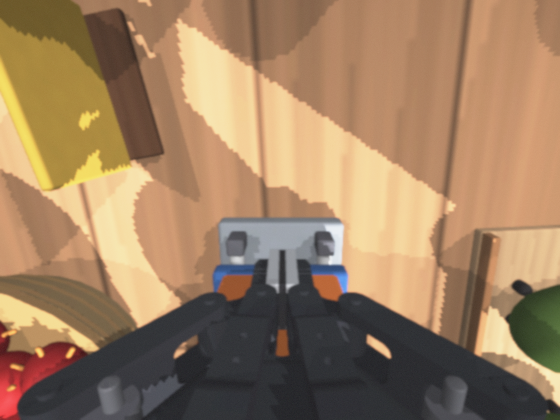

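The wrist view shows the carriage not yet free, with the tab at v≈285 behind the fingers, and the push is now 18–19 N. I'll make finer increments.

Call:
{"name": "move_arm", "arguments": {"targets": [{"x":-0.0032,"y":0,"z":0,"turn":0},{"x":-0.0034,"y":0,"z":0,"turn":0},{"x":-0.0035,"y":0,"z":0,"turn":0},{"x":-0.0036,"y":0,"z":0,"turn":0},{"x":-0.0037,"y":0,"z":0,"turn":0},{"x":-0.0038,"y":0,"z":0,"turn":0},{"x":-0.0039,"y":0,"z":0,"turn":0},{"x":-0.004,"y":0,"z":0,"turn":0}]}}

```text
time_s: 17.82
tcp_pos: [0.6414, -0.1794, 0.0881]
eef_rot: [2.171, -2.264, 0.014]
contact_force: [1.4, -16.8, -3.0]
finger_gap: 0.0
```

Call:
{"name": "move_arm", "arguments": {"targets": [{"x":-0.0032,"y":0,"z":0,"turn":0},{"x":-0.0034,"y":0,"z":0,"turn":0},{"x":-0.0036,"y":0,"z":0,"turn":0},{"x":-0.0038,"y":0,"z":0,"turn":0},{"x":-0.004,"y":0,"z":0,"turn":0},{"x":-0.0042,"y":0,"z":0,"turn":0},{"x":-0.0044,"y":0,"z":0,"turn":0},{"x":-0.0046,"y":0,"z":0,"turn":0}]}}

```text
time_s: 18.48
tcp_pos: [0.6415, -0.1774, 0.0881]
eef_rot: [2.169, -2.263, 0.017]
contact_force: [1.0, -13.8, -1.9]
finger_gap: 0.0002
```

Call:
{"name": "move_arm", "arguments": {"targets": [{"x":-0.0028,"y":0,"z":0,"turn":0},{"x":-0.0032,"y":0,"z":0,"turn":0},{"x":-0.0036,"y":0,"z":0,"turn":0},{"x":-0.004,"y":0,"z":0,"turn":0},{"x":-0.0044,"y":0,"z":0,"turn":0},{"x":-0.0048,"y":0,"z":0,"turn":0},{"x":-0.0052,"y":0,"z":0,"turn":0},{"x":-0.0056,"y":0,"z":0,"turn":0}]}}

```text
time_s: 19.15
tcp_pos: [0.6417, -0.1735, 0.0881]
eef_rot: [2.168, -2.262, 0.018]
contact_force: [0.6, -8.3, -0.5]
finger_gap: -0.0001
```

```bash
python3 - <<'E'
from h import *
snap('scene','s13')
goal(.6415,-.185,.088,-92.3)
E
python3 p.py s10 s13 | egrep 'blue|red'
```

```text
t 19.2 tcp [ 0.6417 -0.1734  0.0881] yaw -92.44 zaxis [ 0.002 -0.014 -1.   ] F [ 1.2 -8.6 -1.7] gap -0.0003 q [ 0.04  0.47 -0.22  0.02 -0.88 -0.09]
shift mm [11.6 -0.3  0.2] turn -0.14
s10 blue [239. 254.] mean [660.7 -79.9] rect [649.2 -86.9] [161.5  85.4] 88.0 axis deg from y 1.4
s10 red [236. 244.] mean [622.1 -79.9] rect [622.8 -78. ] [78.4 70.7] 83.6 axis deg from y 9.3
s10 red [257. 303.] mean [825.6 -66.2] rect [822.5 -61. ] [192.8 196.1] 3.0 axis deg from y -26.7
s13 blue [243. 253.] mean [661.1 -68.3] rect [649.7 -74.6] [159.9  84.5] 87.6 axis deg from y 0.7
s13 red [240. 243.] mean [623.1 -67.8] rect [623.7 -65. ] [76.7 71.6] 80.5 axis deg from y 5.7
s13 red [257. 303.] mean [825.5 -66.2] rect [822.4 -60.9] [192.8 196. ] 2.8 axis deg from y -24.0
```

It broke free smoothly: the scene view shows the carriage and mango each moved 12 mm, with the force down to about 8 N. I'll carry on gently.

Call:
{"name": "move_arm", "arguments": {"targets": [{"x":-0.0022,"y":0,"z":0,"turn":0},{"x":-0.0034,"y":0,"z":0,"turn":0},{"x":-0.0048,"y":0,"z":0,"turn":0},{"x":-0.0062,"y":0,"z":0,"turn":0},{"x":-0.0077,"y":0,"z":0,"turn":0},{"x":-0.0092,"y":0,"z":0,"turn":0},{"x":-0.0107,"y":0,"z":0,"turn":0},{"x":-0.0122,"y":0,"z":0,"turn":0}]}}

```text
time_s: 19.87
tcp_pos: [0.6421, -0.1619, 0.088]
eef_rot: [2.168, -2.262, 0.019]
contact_force: [-0.2, -8.2, -0.7]
finger_gap: 0.0002
```

Call:
{"name": "move_arm", "arguments": {"targets": [{"x":-0.0028,"y":0,"z":0,"turn":0},{"x":-0.0044,"y":0,"z":0,"turn":0},{"x":-0.006,"y":0,"z":0,"turn":0},{"x":-0.0076,"y":0,"z":0,"turn":0},{"x":-0.0092,"y":0,"z":0,"turn":0},{"x":-0.0108,"y":0,"z":0,"turn":0},{"x":-0.0124,"y":0,"z":0,"turn":0},{"x":-0.014,"y":0,"z":0,"turn":0}]}}

```text
time_s: 20.53
tcp_pos: [0.6427, -0.1486, 0.088]
eef_rot: [2.167, -2.261, 0.02]
contact_force: [-0.9, -8.2, 0.3]
finger_gap: -0.0001
```

```bash
python3 - <<'E'
from h import *
goal(.6475,-.085,.088,-92.2)
E
```

```text
t 20.5333 tcp [ 0.6427 -0.1486  0.088 ] yaw -92.41 zaxis [ 0.002 -0.016 -1.   ] F [-0.9 -8.2  0.3] gap -0.0001 q [ 0.08  0.47 -0.23  0.02 -0.87 -0.13]
shift mm [-63.7  -2.1  -1. ] turn -0.21
```

Call:
{"name": "move_arm", "arguments": {"targets": [{"x":-0.003,"y":0,"z":0,"turn":0},{"x":-0.0048,"y":0,"z":0,"turn":0},{"x":-0.0066,"y":0,"z":0,"turn":0},{"x":-0.0084,"y":0,"z":0,"turn":0},{"x":-0.0102,"y":0,"z":0,"turn":0},{"x":-0.012,"y":0,"z":0,"turn":0},{"x":-0.0138,"y":0,"z":0,"turn":0},{"x":-0.0156,"y":0,"z":0,"turn":0}]}}

```text
time_s: 21.2
tcp_pos: [0.6433, -0.1338, 0.088]
eef_rot: [2.167, -2.26, 0.021]
contact_force: [-1.4, -6.7, 0.5]
finger_gap: -0.0003
```

Call:
{"name": "move_arm", "arguments": {"targets": [{"x":-0.003,"y":0,"z":0,"turn":0},{"x":-0.0048,"y":0,"z":0,"turn":0},{"x":-0.0066,"y":0,"z":0,"turn":0},{"x":-0.0084,"y":0,"z":0,"turn":0},{"x":-0.0102,"y":0,"z":0,"turn":0},{"x":-0.012,"y":0,"z":0,"turn":0},{"x":-0.0138,"y":0,"z":0,"turn":0},{"x":-0.0156,"y":0,"z":0,"turn":0}]}}

```text
time_s: 21.87
tcp_pos: [0.6438, -0.119, 0.088]
eef_rot: [2.166, -2.259, 0.022]
contact_force: [0.5, -7.2, 1.8]
finger_gap: -0.0
```

```bash
python3 - <<'E'
from h import *
snap('scene','s14')
goal(.6475,-.085,.088,-92.2)
E
```

```text
t 21.9167 tcp [ 0.6439 -0.1187  0.088 ] yaw -92.39 zaxis [ 0.002 -0.018 -1.   ] F [ 0.7 -6.7  0.9] gap -0.0003 q [ 0.13  0.46 -0.24  0.02 -0.87 -0.18]
shift mm [-33.8  -2.2  -0.6] turn -0.19
```

View pics/s14.png

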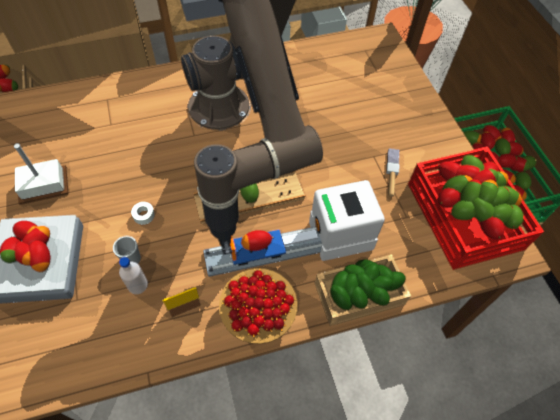

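The mango is still seated at (257,240), and the carriage is about 67 mm along. I'll push on, with shorter calls once past 90 mm.

Call:
{"name": "move_arm", "arguments": {"targets": [{"x":-0.003,"y":-0.0003,"z":0,"turn":0},{"x":-0.0048,"y":-0.0003,"z":0,"turn":0},{"x":-0.0066,"y":-0.0003,"z":0,"turn":0},{"x":-0.0084,"y":-0.0003,"z":0,"turn":0},{"x":-0.0102,"y":-0.0003,"z":0,"turn":0},{"x":-0.012,"y":-0.0003,"z":0,"turn":0},{"x":-0.0138,"y":-0.0003,"z":0,"turn":0},{"x":-0.0156,"y":-0.0003,"z":0,"turn":0}]}}

```text
time_s: 22.58
tcp_pos: [0.6445, -0.1039, 0.088]
eef_rot: [2.166, -2.258, 0.023]
contact_force: [-0.6, -7.3, 1.8]
finger_gap: -0.0003
```

Call:
{"name": "move_arm", "arguments": {"targets": [{"x":-0.0026,"y":0,"z":0,"turn":0},{"x":-0.004,"y":0,"z":0,"turn":0},{"x":-0.0052,"y":0,"z":0,"turn":0},{"x":-0.0063,"y":0,"z":0,"turn":0},{"x":-0.0073,"y":0,"z":0,"turn":0},{"x":-0.0082,"y":0,"z":0,"turn":0},{"x":-0.0091,"y":0,"z":0,"turn":0},{"x":-0.01,"y":0,"z":0,"turn":0}]}}

```text
time_s: 23.25
tcp_pos: [0.6448, -0.0947, 0.088]
eef_rot: [2.165, -2.257, 0.024]
contact_force: [0.3, -7.8, 0.2]
finger_gap: 0.0002
```

Call:
{"name": "move_arm", "arguments": {"targets": [{"x":-0.0019,"y":0,"z":0,"turn":0},{"x":-0.0026,"y":0,"z":0,"turn":0},{"x":-0.0033,"y":0,"z":0,"turn":0},{"x":-0.004,"y":0,"z":0,"turn":0},{"x":-0.0047,"y":0,"z":0,"turn":0},{"x":-0.0054,"y":0,"z":0,"turn":0},{"x":-0.0061,"y":0,"z":0,"turn":0},{"x":-0.0068,"y":0,"z":0,"turn":0}]}}

```text
time_s: 23.92
tcp_pos: [0.645, -0.0887, 0.088]
eef_rot: [2.165, -2.257, 0.025]
contact_force: [2.0, -7.9, 0.3]
finger_gap: 0.0003
```

Now short steps, watching for the 3 N rise.

Call:
{"name": "move_arm", "arguments": {"targets": [{"x":-0.0019,"y":0,"z":0,"turn":0},{"x":-0.0026,"y":0,"z":0,"turn":0},{"x":-0.0033,"y":0,"z":0,"turn":0},{"x":-0.004,"y":0,"z":0,"turn":0},{"x":-0.0047,"y":0,"z":0,"turn":0},{"x":-0.0054,"y":0,"z":0,"turn":0},{"x":-0.0061,"y":0,"z":0,"turn":0},{"x":-0.0068,"y":0,"z":0,"turn":0}]}}

```text
time_s: 24.58
tcp_pos: [0.6453, -0.0827, 0.0881]
eef_rot: [2.164, -2.256, 0.026]
contact_force: [0.7, -7.5, -0.6]
finger_gap: -0.0001
```

Call:
{"name": "move_arm", "arguments": {"targets": [{"x":-0.0019,"y":0,"z":0,"turn":0},{"x":-0.0026,"y":0,"z":0,"turn":0},{"x":-0.0033,"y":0,"z":0,"turn":0},{"x":-0.004,"y":0,"z":0,"turn":0},{"x":-0.0047,"y":0,"z":0,"turn":0},{"x":-0.0054,"y":0,"z":0,"turn":0},{"x":-0.0061,"y":0,"z":0,"turn":0},{"x":-0.0068,"y":0,"z":0,"turn":0}]}}

```text
time_s: 25.25
tcp_pos: [0.6455, -0.0767, 0.0881]
eef_rot: [2.164, -2.255, 0.027]
contact_force: [0.7, -7.4, -0.0]
finger_gap: 0.0002
```

Call:
{"name": "move_arm", "arguments": {"targets": [{"x":-0.0019,"y":0,"z":0,"turn":0},{"x":-0.0026,"y":0,"z":0,"turn":0},{"x":-0.0033,"y":0,"z":0,"turn":0},{"x":-0.004,"y":0,"z":0,"turn":0},{"x":-0.0047,"y":0,"z":0,"turn":0},{"x":-0.0054,"y":0,"z":0,"turn":0},{"x":-0.0061,"y":0,"z":0,"turn":0},{"x":-0.0068,"y":0,"z":0,"turn":0}]}}

```text
time_s: 25.92
tcp_pos: [0.6457, -0.0707, 0.0881]
eef_rot: [2.163, -2.255, 0.028]
contact_force: [1.5, -7.9, -0.1]
finger_gap: -0.0001
```

Call:
{"name": "move_arm", "arguments": {"targets": [{"x":-0.0019,"y":0,"z":0,"turn":0},{"x":-0.0026,"y":0,"z":0,"turn":0},{"x":-0.0033,"y":0,"z":0,"turn":0},{"x":-0.004,"y":0,"z":0,"turn":0},{"x":-0.0047,"y":0,"z":0,"turn":0},{"x":-0.0054,"y":0,"z":0,"turn":0},{"x":-0.0061,"y":0,"z":0,"turn":0},{"x":-0.0068,"y":0,"z":0,"turn":0}]}}

```text
time_s: 26.58
tcp_pos: [0.6459, -0.0654, 0.0881]
eef_rot: [2.162, -2.254, 0.029]
contact_force: [1.2, -12.4, 0.3]
finger_gap: 0.0
```

Force has risen to 12.4 N, which looks like the stop. A tiny slow step will confirm it.

Call:
{"name": "move_arm", "arguments": {"targets": [{"x":-0.0015,"y":0,"z":0,"turn":0},{"x":-0.0017,"y":0,"z":0,"turn":0},{"x":-0.0019,"y":0,"z":0,"turn":0},{"x":-0.0021,"y":0,"z":0,"turn":0},{"x":-0.0023,"y":0,"z":0,"turn":0},{"x":-0.0025,"y":0,"z":0,"turn":0},{"x":-0.0027,"y":0,"z":0,"turn":0},{"x":-0.0029,"y":0,"z":0,"turn":0}]}}

```text
time_s: 27.25
tcp_pos: [0.646, -0.0642, 0.0882]
eef_rot: [2.16, -2.253, 0.031]
contact_force: [2.4, -12.2, -1.4]
finger_gap: 0.0002
```

```bash
python3 - <<'E'
from h import *
snap('scene','s15')
goal(.6475,-.065,.088,-92.2)
E
python3 p.py s10 s15 | egrep 'blue|red'
```

```text
t 27.3 tcp [ 0.646  -0.0642  0.0881] yaw -92.4 zaxis [-0.001 -0.028 -1.   ] F [  2.2 -11.6  -1. ] gap 0.0002 q [ 0.22  0.45 -0.26  0.04 -0.87 -0.28]
shift mm [ 0.8 -1.6  0.2] turn -0.2
s10 blue [239. 254.] mean [660.7 -79.9] rect [649.2 -86.9] [161.5  85.4] 88.0 axis deg from y 1.4
s10 red [236. 244.] mean [622.1 -79.9] rect [622.8 -78. ] [78.4 70.7] 83.6 axis deg from y 9.3
s10 red [257. 303.] mean [825.6 -66.2] rect [822.5 -61. ] [192.8 196.1] 3.0 axis deg from y -26.7
s15 blue [278. 246.] mean [667.   42.7] rect [654.4  35.2] [159.3  84.7] 87.6 axis deg from y 2.5
s15 red [276. 235.] mean [627.2  46.5] rect [627.   48.7] [75.5 68.8] 84.4 axis deg from y 19.3
s15 red [257. 303.] mean [825.5 -66.6] rect [822.9 -60.9] [193.7 196.1] 3.0 axis deg from y -26.4
```

The rise holds at about 12.2 N, against a 7.5 N drag. That puts the carriage against the stop, roughly 2–5 mm into its 9 mm give. I'll back off now.

Call:
{"name": "move_arm", "arguments": {"targets": [{"x":0.001,"y":0,"z":0,"turn":0},{"x":0.003,"y":0,"z":0,"turn":0},{"x":0.006,"y":0,"z":0,"turn":0},{"x":0.011,"y":0,"z":0,"turn":0},{"x":0.018,"y":0,"z":0,"turn":0},{"x":0.027,"y":0,"z":0,"turn":0},{"x":0.035,"y":0,"z":0,"turn":0},{"x":0.04,"y":0,"z":0,"turn":0}]}}

```text
time_s: 27.97
tcp_pos: [0.6442, -0.1054, 0.0893]
eef_rot: [2.16, -2.253, 0.031]
contact_force: [0.5, -0.3, 0.8]
finger_gap: 0.0
```

Call:
{"name": "move_arm", "arguments": {"targets": [{"x":0.002,"y":0,"z":-0.008,"turn":0},{"x":0.002,"y":0,"z":-0.024,"turn":0},{"x":0.002,"y":0,"z":-0.044,"turn":0},{"x":0.002,"y":0,"z":-0.064,"turn":0},{"x":0.002,"y":0,"z":-0.084,"turn":0},{"x":0.002,"y":0,"z":-0.1,"turn":0},{"x":0.002,"y":0,"z":-0.108,"turn":0},{"x":0.002,"y":0,"z":-0.11,"turn":0}]}}

```text
time_s: 28.63
tcp_pos: [0.645, -0.1044, 0.2017]
eef_rot: [2.161, -2.255, 0.034]
contact_force: [0.5, -0.1, 0.6]
finger_gap: -0.0002
```

```bash
python3 - <<'E'
from h import *
snap('scene','s16');snap('wrist','w16')
goal(.6475,-.065,.088,-92.2)
E
python3 p.py s15 s16 | egrep 'blue|red'
```

```text
t 28.7333 tcp [ 0.644  -0.1043  0.1993] yaw -92.45 zaxis [-0.001 -0.028 -1.   ] F [0.4 0.1 0.1] gap -0.0001 q [ 0.15  0.35 -0.13  0.03 -1.09 -0.21]
shift mm [-42.5  -1.7 110.2] turn -0.25
s15 blue [278. 246.] mean [667.   42.7] rect [654.4  35.2] [159.3  84.7] 87.6 axis deg from y 2.5
s15 red [276. 235.] mean [627.2  46.5] rect [627.   48.7] [75.5 68.8] 84.4 axis deg from y 19.3
s15 red [257. 303.] mean [825.5 -66.6] rect [822.9 -60.9] [193.7 196.1] 3.0 axis deg from y -26.4
s16 blue [278. 246.] mean [666.9  42.7] rect [654.1  34.7] [158.6  84.5] 87.8 axis deg from y 2.5
s16 red [276. 236.] mean [627.6  46.5] rect [627.3  48.7] [75.5 69.4] 84.4 axis deg from y 25.6
s16 red [257. 303.] mean [825.5 -66.3] rect [823.1 -60.8] [193.8 195.5] 3.5 axis deg from y -26.3
```

View pics/s16.png

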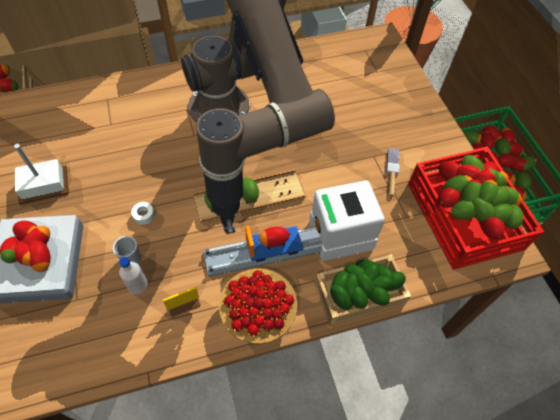

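View pics/w16.png

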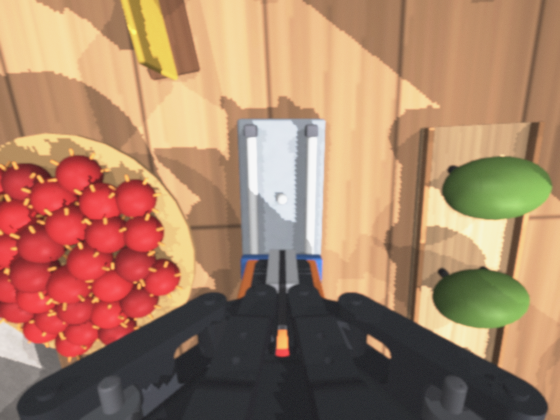

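The scene view shows the mango still in the cradle at (276,236). The carriage is unchanged at (278,246), the gripper is clear above and behind the tab, and the greens and other objects are in place. I'll hand in.

```bash
python3 -c "
from h import *
print(sign_off())"
```

```text
the job is handed in; nothing more can be done
None
```

The ripe mango is in the cradle and the carriage is resting against the hidden stop. I handed the job in at about 29 s of the 72 s allowed.

- **Mango:** I gripped it twice. The first grip read 59.7 mm with an upward push of about 10 N, so I opened and took it again 7 mm lower. I then laid it on the cradle studs, with its top at 0.118 m as it should be.
- **Push:** With the fingers closed, I pushed the middle of the tab. It broke free after peaking at about 19 N, then slid at about 7.5 N.
- **Stop:** About 120 mm from the start the push rose to 12.2–12.4 N and stayed there through one more tiny step. I judge that to be the stop, about 2–5 mm into its 9 mm of give, and I backed off there. I could not see the stop, so this rests on force alone.

**Last checks:** After backing off, the scene camera put the carriage and mango where they had been, to within 0.5 mm. The wrist force was about zero, so the robot was touching nothing. The green mangoes and the other objects looked unmoved.

**Disagreements:** The top and wrist cameras differed by about 2.5 mm, and I used the wrist camera. The tool also tilted about 1.6° during the push, with no visible effect.

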